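# Rock the pitch gauge on the uneven heel stud and hold it on the mark

## Task

In the shoe studio, pick up the white pitch gauge by its wooden handle and set the middle of its foot on the brass stud of the lasting stand, gently, so that the sprung stud is pressed in a little but not bottomed. Rock the gauge sideways on the uneven stud until its swinging black pointer settles on the red mark, then hold it still there: the program finishes while you are still holding the gauge on the stud. Leave the cup, the roll of tape and the lidded tub where they are.

Things in the scene. Friction and masses are not known exactly. Their poses are not given: they have to be found in the camera images.
- gauge: Pitch gauge, loose, 0.3-0.45 kg, upright on the bench. Origin: middle of its foot's underside; z up, y along the foot, x out of the dial face (roughly +x at the start). Foot bar 34 (x) x 120 (y) x 14 mm; white plate 8 (x) x 124 (y) mm, z 14 to 136 mm; square wooden handle 26 x 26 mm, z 136 to 186 mm. The pointer hangs before the face from a brass pivot at z 122 mm.
- handle (a point): Point in the gauge's handle at which to grip it, on its axis, 163 mm above the underside of the foot (27 mm above the plate's top edge, 23 mm below the handle's top).
- pointer (a joint): Angle (rad) of the black pendulum pointer, about the gauge's x axis: 0 when it points at the middle of the foot, positive with its tip towards the gauge's +y. It hangs plumb, lightly damped, and settles in about 2 s; with the gauge tilted by t about its own +x axis it settles at -t. Travel +-0.7.
- mark (a joint): Angle (rad) of the red mark on the same scale and with the same sign as the pointer. It is set somewhere between 0.14 and 0.38 at the start and stays there (stiff).
- pointer_tip (a point): Lower end of the pointer, 86 mm from its pivot. The pointer is 4 mm wide with a round bob of 20 mm at 60 mm from the pivot.
- mark_point (a point): Middle of the inner edge of the red mark, at the same 86 mm from the pivot and in the pointer's plane. The mark is a red patch 12 mm wide and 16 mm long (radially), just behind and below the pointer's tip.
- stand: Lasting stand fixed to the bench: grey round foot 100 mm across, 13 mm high, with a dark steel column 38 mm across up to 48 mm. Origin: centre of the underside, on the bench.
- stud_top (a point): Middle of the domed top of the sprung stud, an upright brass button 36 mm across and 13.5 mm high on the stand; 77.5 mm above the bench when free, it sinks with the stud. The top is uneven: a steel nub 12 mm across, 8 mm off centre (along this point's +x), stands 2 mm above the middle. A gauge left on it alone falls over.
- stud (a joint): How far the stud is pressed straight down (m): 0 free, 0.015 bottomed. Spring: about 1.2 N to start, then 0.6 N per mm, 10 N when bottomed.
- cup: White cup, 80 mm across the rim, 70 mm high, loose bystander. Origin: centre of its underside.
- tape: Yellow roll of tape lying flat, 84 mm across, 24 mm high, loose bystander. Origin: centre of its underside.
- tub: Clear round tub with a blue lid, 94 mm across, 58 mm high, loose bystander. Origin: centre of its underside.
There are look-alikes about, which are no part of the job. Of the things that look like the gauge, the largest one is meant.

How it is judged:
By the outcome, as a careful person would: the job done as asked, in the order asked, and still so for the second after the job is handed in, while the arm keeps its last pose, push and grip.
It also fails if it takes over 50 s, if anything falls off the work surface, if the arm or the gripper's body presses on something with over 40 N, if the wrist force passes 120 N, or if a joint passes its speed limit or range.

## Robot

A 6-joint arm with a two-finger parallel gripper is mounted at the origin on the work surface. World frame = base frame: x ahead of the robot, y to its left, z up, the work surface at z = 0. Lengths are in m, angles in rad, forces in N, time in s.
With the tool pointing down it reaches from about 0.35 to 0.85 m from the base axis. Payload 8.1 kg.
Tool frame: the origin (TCP) lies between the finger pads; the fingertips stand nose_length ahead of it and the grasp point (between the pads) lies 2 mm behind it (nose_length is the distance from the TCP to the fingertips, in m); z points along the fingers, x is the direction in which the jaws open and shut, and the axes are right-handed (so a half turn about z gives the same grasp; the last joint's range is limited). The gripper opens to 93 mm and grips with 3 to 60 N. Pads are 15 mm wide; open, the fingers measure 128 mm over their backs; the gripper's body (75 mm by 188 mm) begins 65 mm behind the grasp point.
Start: joints at [1.219, 0.13, 1.488, -0, 1.523, -0.085], TCP at [0.158, 0.579, 0.236] pointing down, gripper open.
Joint ranges: [-2.96, 2.96], [-0.89, 2.26], [0.02, 2.5], [-1.34, 4.48], [0, 2.73], [-2.66, 2.66]. Speed limits (rad/s): [2.39, 2.39, 2.79, 3.14, 3.14, 3.14].

## Interface

Orientations are given as a rotation vector (axis times angle).
In Python, from plant import * gives the robot as it stands.
- The arm moves only by the tool carry_out, never from a script. Its argument "steps" is a list of rows, each an object with "xyz": the shift along the world's x, y, z in cm, a list of three; "rot": the turn, a rotation vector about the world's x, y, z in degrees, a list of three. In form: [{"xyz": [tx, ty, tz], "rot": [rx, ry, rz]}, ...]. A call has 1 to 10 rows; each row is the pose to reach, as a shift and turn from the pose commanded when the call began; what a row does not reach only later rows make up. A row lasts 1/10 s, in which the tool goes at most 50 mm and 8.59 degrees, less where a joint would pass 70% of its speed; a pose out of reach is approached as far as the arm can. A call with a gripper value outside its range is refused whole. "grip" is the opening, from 0 (shut) to 1 (fully open), set as the call begins (left out, the last holds). The fingers move at their own pace and stop on an object; "force" is the grip in N (left out, the last holds). Time passes only in rows, so rows that repeat a pose let the fingers close. It gives the time, the measured TCP pose, the force and the opening at its end, in the units of the state.
- read_state(): the state, without advancing time (a new reading comes with each control period).
- read_camera(name): name is "scene" or "side" or "wrist"; returns the picture (384x512x3 uint8, red, green, blue); there is no depth.
- calibration(name): a dict with "fov_y" (degrees; the focal length in pixels is half the picture's height over the tangent of half this angle, whatever the lens; pixels are square), "cx", "cy" (the principal point, pixels), "xyz" and "attitude" of the camera in the world. Camera axes: x right, y down, z forward; pixel columns grow to the right and rows downward; lengths in m; the calibration is good to about 2 mm. A picture is of the moment at which its call begins: read the wrist's pose just before it. calibration takes no time and is no camera call; for the wrist camera it gives the pose at the moment of the call.
- close_job(): hands the job in, once; it reports no verdict.
The state is a dict: "t": time; "q": joint angles; "dq": joint speeds; "joint_torque": joint torques, N m; "tool_pos": TCP position; "orientation": TCP orientation; "force": force on the tool from outside, world axes, zero at the start; "wrist_torque": the same for the moment, N m; "opening": finger opening in m.
Only numpy, scipy, OpenCV 4.12 (cv2) and the standard library are available. Lean on these libraries where they do the work, as an engineer would, in place of code of your own. Each camera call takes 0.05 s, during which the arm holds its last target.

## Working session

There is one attempt and no reset: what is moved stays moved. The work goes in short steps, Python scripts to look and compute and a tool call to move; the robot and the scene stay as the last step left them, time stands still between calls to the robot, and variables do not carry over. Pictures are saved under pics/ and viewed, and the job is handed in when it is done.

Besides the shell and the picture viewer there is one more tool, called after ">>>" in YAML: its name, and indented under it one key for each argument. carry_out: Moves the arm, as the interface text tells. Its arguments: {"type":"object","properties":{"steps":{"type":"array","items":{"type":"object","properties":{"xyz":{"type":"array","items":{"type":"number"}},"rot":{"type":"array","items":{"type":"number"}}}}},"grip":{"type":"number"},"force":{"type":"number"}},"required":["steps"]}

```bash
ls; mkdir -p pics
cat > h.py <<'E'
from plant import *
import numpy as np, cv2
from scipy.spatial.transform import Rotation as R
def save(n,im): cv2.imwrite('pics/'+n+'.png',im[:,:,::-1])
E
python3 - <<'E'
from h import *
for n in ['scene','side','wrist']:
    c=calibration(n); print(n,c); save(n+'0',read_camera(n))
print(read_state())
E
```

```text
pics
scene {'fov_y': 48.363573559066886, 'cx': 255.0553428126987, 'cy': 197.0005335733132, 'xyz': array([1.2115252 , 0.38322234, 0.93697215]), 'attitude': array([-1.28962572, -2.30859292,  0.90619759])}
side {'fov_y': 52.83426314385783, 'cx': 257.35541035006, 'cy': 190.83897065399145, 'xyz': array([0.33875   , 0.64099704, 0.96835007]), 'attitude': array([-0.53637255,  2.81014062, -1.00365539])}
wrist {'fov_y': 65.91307625968433, 'cx': 256.0395586175012, 'cy': 193.83477012828934, 'xyz': array([0.08641312, 0.59977057, 0.3839892 ]), 'attitude': array([2.3182934 , 1.76663896, 0.24018512])}
{'t': 0.15, 'q': array([ 1.21860520e+00,  1.30993428e-01,  1.48902240e+00, -1.11453045e-05,
        1.52300248e+00, -8.53937647e-02]), 'dq': array([ 0.00050646, -0.00315588, -0.00301655, -0.0004829 , -0.00029517,
       -0.0007016 ]), 'joint_torque': array([ 7.53383138e-04, -5.60476685e+01, -4.92333770e+01,  7.68494164e-02,
        3.05996288e-02, -7.09887308e-05]), 'tool_pos': array([0.15802162, 0.57838834, 0.23482867]), 'orientation': array([ 2.49654780e+00,  1.90577630e+00, -1.87960317e-03]), 'force': array([-1.36530638,  0.54996056,  0.10451051]), 'wrist_torque': array([ 0.0293202 , -0.02665917, -0.01315489]), 'opening': 0.09316075095456526}
```

View pics/scene0.png

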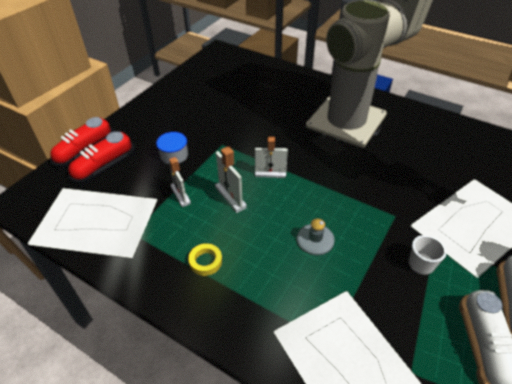

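View pics/side0.png

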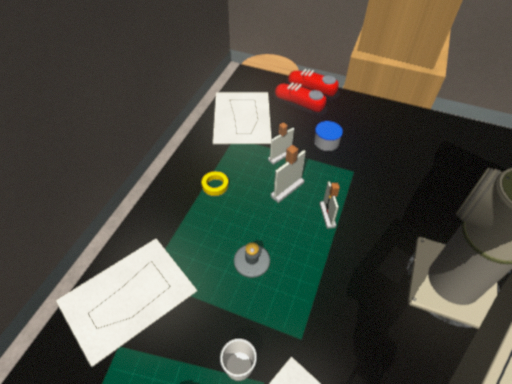

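View pics/wrist0.png

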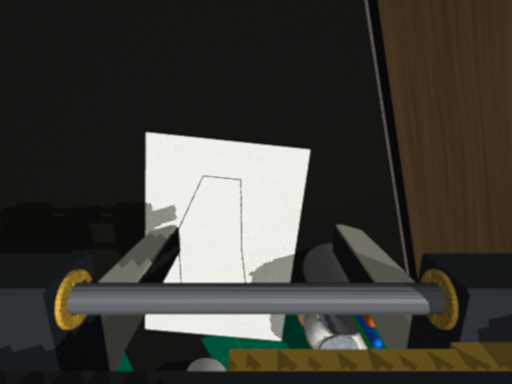

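The gauge candidates in the scene view are at (178,182), (230,180) and (270,160). In the side view they are at (282,143), (289,175) and (331,205). The middle one looks largest, so I'll check it with enlarged crops.

Run:
```python
from h import *
a=cv2.imread('pics/scene0.png')[130:270,150:350]; b=cv2.imread('pics/side0.png')[110:290,220:360]
cv2.imwrite('pics/cs.png',cv2.resize(a,None,fx=4,fy=4,interpolation=cv2.INTER_CUBIC))
cv2.imwrite('pics/cd.png',cv2.resize(b,None,fx=3.3,fy=3.3,interpolation=cv2.INTER_CUBIC))
```

```text
(no output)
```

View pics/cs.png

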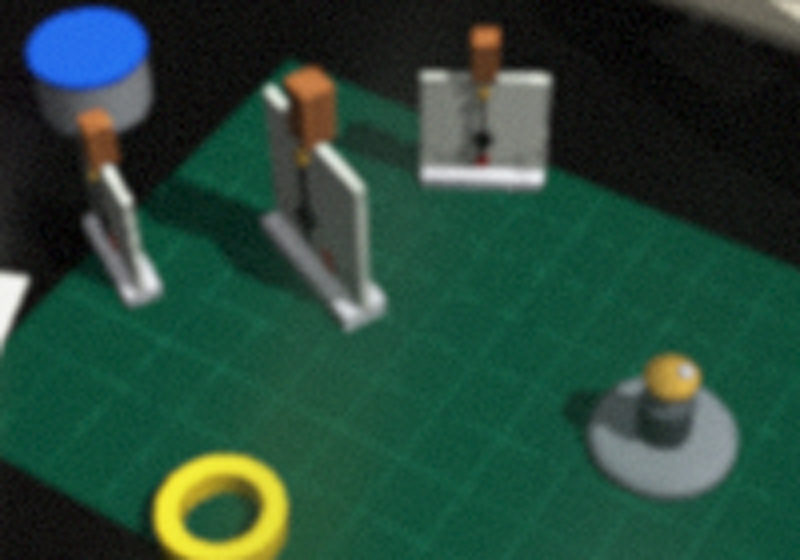

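View pics/cd.png

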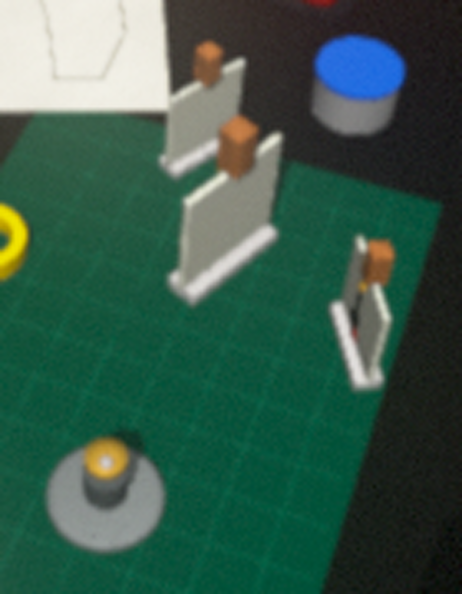

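```bash
cat >> h.py <<'E'
def ray(c,u,v):
    f=192/np.tan(np.radians(c['fov_y']/2)); d=np.array([(u-c['cx'])/f,(v-c['cy'])/f,1]); d/=np.linalg.norm(d)
    return np.array(c['xyz']),R.from_rotvec(c['attitude']).apply(d)
def tri(L):
    A=0;b=0
    for c,u,v in L:
        o,d=ray(c,u,v);P=np.eye(3)-np.outer(d,d);A=A+P;b=b+P@o
    x=np.linalg.solve(A,b); r=[np.linalg.norm((np.eye(3)-np.outer(ray(*l)[1],ray(*l)[1]))@(x-l[0]['xyz'])) for l in L]
    return x,max(r)
def plane(c,u,v,z):
    o,d=ray(c,u,v); return o+d*(z-o[2])/d[2]
def proj(c,p):
    f=192/np.tan(np.radians(c['fov_y']/2)); q=R.from_rotvec(c['attitude']).inv().apply(np.array(p)-c['xyz']); return c['cx']+f*q[0]/q[2], c['cy']+f*q[1]/q[2]
E
python3 - <<'E'
from h import *
C=calibration('scene');D=calibration('side')
S=lambda u,v:(C,u/4+150-.4,v/4+130-.4); T=lambda u,v:(D,u/3.3+220-.35,v/3.3+110-.35)
pts={'handletop':(S(312,77),T(238,125)),'platetop_near':(S(364,187),T(188,200)),'platetop_far':(S(274,91),T(280,138)),
'foot_near':(S(366,308),T(182,290)),'foot_far':(S(265,218),T(275,234)),'stud':(S(678,364),T(106,458)),'standfoot':(S(664,435),T(106,497))}
for k,v in pts.items():
    x,r=tri(v); print(k,x.round(4),round(r,4))
x=tri(pts['platetop_near'])[0]-tri(pts['platetop_far'])[0]; print(np.linalg.norm(x),np.degrees(np.arctan2(x[1],x[0])))
# masks
for n,c in(('scene',C),('side',D)):
    im=cv2.imread(f'pics/{n}0.png'); hsv=cv2.cvtColor(im,cv2.COLOR_BGR2HSV)
    m=cv2.inRange(hsv,(2,110,70),(16,255,255)); nb,l,st,ce=cv2.connectedComponentsWithStats(m)
    print(n,[(st[i].tolist(),ce[i].round(1).tolist()) for i in range(1,nb) if st[i,4]>40])
    m=cv2.inRange(hsv,(17,110,70),(27,255,255)); nb,l,st,ce=cv2.connectedComponentsWithStats(m)
    print(n,'stud',[(st[i].tolist(),ce[i].round(1).tolist()) for i in range(1,nb) if st[i,4]>40])
E
```

```text
handletop [ 0.5244 -0.1381  0.1909] 0.0004
platetop_near [ 0.5487 -0.084   0.1382] 0.0014
platetop_far [ 0.497  -0.1937  0.1331] 0.001
foot_near [ 0.5474 -0.0869  0.0106] 0.0008
foot_far [ 0.49   -0.218  -0.0199] 0.0034
stud [0.5315 0.1473 0.0777] 0.0019
standfoot [0.5334 0.1445 0.0046] 0.0
0.12142788411268031 64.75955704040015
scene [([225, 6, 18, 15, 44], [232.0, 13.3]), ([242, 10, 11, 14, 41], [246.7, 17.3]), ([432, 31, 21, 19, 76], [441.5, 41.3]), ([472, 39, 18, 14, 51], [480.5, 45.1]), ([179, 48, 10, 13, 42], [183.8, 53.1]), ([453, 48, 19, 15, 86], [461.8, 54.8]), ([386, 53, 25, 9, 43], [398.6, 57.0]), ([488, 76, 21, 12, 63], [499.4, 81.5]), ([73, 122, 13, 11, 43], [78.9, 126.5]), ([267, 136, 9, 15, 97], [271.0, 142.2]), ([46, 139, 18, 20, 83], [53.3, 147.7]), ([221, 146, 12, 22, 165], [227.8, 155.6]), ([170, 157, 10, 16, 103], [174.2, 164.4]), ([499, 262, 10, 60, 211], [503.7, 290.9]), ([462, 297, 28, 87, 336], [473.3, 339.7])]
scene stud [([0, 0, 119, 159, 9798], [49.8, 68.8]), ([173, 0, 103, 56, 1005], [243.7, 24.2]), ([283, 0, 27, 25, 239], [293.5, 9.2]), ([316, 14, 23, 26, 104], [326.2, 26.5]), ([383, 27, 129, 64, 2775], [457.4, 55.8]), ([157, 33, 49, 31, 520], [181.4, 48.5]), ([282, 36, 15, 16, 98], [287.2, 42.3]), ([0, 147, 38, 23, 218], [17.8, 158.6]), ([312, 219, 13, 11, 98], [316.9, 224.5]), ([194, 248, 23, 11, 98], [203.9, 251.7]), ([189, 260, 32, 16, 150], [204.4, 269.6])]
side [([242, 54, 81, 52, 1237], [282.7, 73.8]), ([279, 122, 9, 14, 90], [282.5, 127.9]), ([286, 145, 13, 19, 160], [291.6, 153.4]), ([330, 183, 9, 13, 92], [334.0, 189.1])]
side stud [([344, 0, 118, 109, 9239], [402.7, 49.9]), ([201, 171, 27, 24, 160], [212.2, 186.2]), ([205, 174, 19, 11, 84], [213.8, 177.8]), ([246, 243, 13, 12, 117], [251.9, 248.4])]
```

Run:
```python
from h import *
import plant
print([n for n in dir(plant) if not n.startswith('__')]); print(getattr(plant,'nose_length',None))
C=calibration('scene');D=calibration('side')
im=cv2.imread('pics/scene0.png');
def crop(n,src,u,v,w,h,f):
    a=cv2.imread(f'pics/{src}.png')[v:v+h,u:u+w]; cv2.imwrite(f'pics/{n}.png',cv2.resize(a,None,fx=f,fy=f,interpolation=cv2.INTER_CUBIC))
crop('z1','scene0',205,135,60,85,7); crop('z2','side0',230,140,85,140,4)
st=read_state(); r=R.from_rotvec(st['orientation']); print(r.as_matrix().round(3))
# handle centroids
print(tri([(C,227.8,155.6),(D,291.6,153.4)]),tri([(C,316.9,224.5),(D,251.9,248.4)]), tri([(C,271,142.2),(D,334,189.1)]),tri([(C,174.2,164.4),(D,282.5,127.9)]))
for z in(.186,.163): print(z,plane(C,227.8,149.3,z),plane(D,292,147.9,z))
```

```text
['IKError', 'calibration', 'close_job', 'nose_length', 'read_camera', 'read_state']
0.017
[[ 0.264  0.965 -0.   ]
 [ 0.965 -0.264 -0.001]
 [-0.001 -0.    -1.   ]]
(array([ 0.52337029, -0.13996777,  0.16556236]), np.float64(0.0005719406562468177)) (array([0.53439997, 0.14226442, 0.0643956 ]), np.float64(0.00037293833966217833)) (array([ 0.37678197, -0.08970446,  0.12712968]), np.float64(0.0006571127422606676)) (array([ 0.59545629, -0.27427563,  0.12730602]), np.float64(0.0019038740850391262))
0.186 [ 0.52139995 -0.13953876  0.186     ] [ 0.52447367 -0.14237682  0.186     ]
0.163 [ 0.5002635  -0.15554935  0.163     ] [ 0.52993368 -0.16540692  0.163     ]
```

View pics/z1.png

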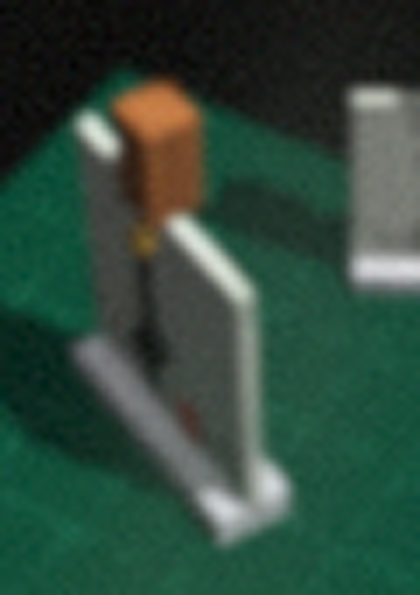

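View pics/z2.png

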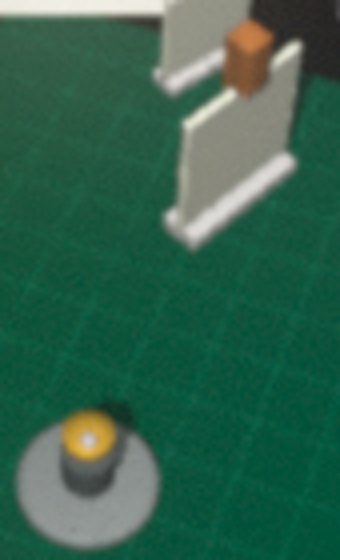

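The gauge's handle centroid is near (0.5235, -0.140, 0.165). Its plate measures 121 mm long and its top edge is about 136 mm high. The other two have handles around 0.127 m high, so they are the smaller look-alikes. Next I'll work out hover poses and check what the wrist camera will see.

Run:
```python
from h import *
st=read_state(); W=calibration('wrist'); r=R.from_rotvec(st['orientation'])
p=st['tool_pos']; rc=R.from_rotvec(W['attitude'])
off=r.inv().apply(W['xyz']-p); rel=r.inv()*rc
print('cam in tool',off.round(4),'axes',rel.as_matrix().round(3).tolist())
np.savez('cam.npz',off=off,rel=rel.as_rotvec())
print('tcp px',proj(W,p))
def wc(p,yaw):
    rt=R.from_euler('z',yaw,degrees=True)*R.from_rotvec([np.pi,0,0]); c=dict(W); c['xyz']=np.array(p)+rt.apply(off); c['attitude']=(rt*rel).as_rotvec(); return c
for q,yaw in [((.5235,-.14,.30),64.8),((.5235,-.14,.25),64.8),((.53,0.,.30),64.8),((.62,.08,.30),64.8)]:
    c=wc(q,yaw); print(q,'handle',np.round(proj(c,(.5235,-.14,.186))),'stud',np.round(proj(c,(.5325,.145,.0775))),'foot',np.round(proj(c,(.5235,-.14,0))))
```

```text
cam in tool [ 0.0016 -0.0747 -0.1493] axes [[1.0, -0.002, -0.0], [0.002, 0.963, 0.269], [-0.0, -0.269, 0.963]]
tcp px (np.float64(253.38025978529967), np.float64(251.3762234698583))
(0.5235, -0.14, 0.3) handle [254. 195.] stud [477.  77.] foot [255. 162.]
(0.5235, -0.14, 0.25) handle [254. 213.] stud [513.  71.] foot [255. 168.]
(0.53, 0.0, 0.3) handle [122. 248.] stud [363. 124.] foot [173. 196.]
(0.62, 0.08, 0.3) handle [ -4. 202.] stud [273.  83.] foot [ 99. 166.]
```

>>> carry_out:
  steps:
    - {"xyz":[1,-1.5,2],"rot":[0,0,-1]}
    - {"xyz":[3,-4.5,4],"rot":[0,0,-2]}
    - {"xyz":[5.5,-8,6],"rot":[0,0,-3]}
    - {"xyz":[8,-11.5,8],"rot":[0,0,-4]}
    - {"xyz":[10.5,-15,8.4],"rot":[0,0,-5]}
    - {"xyz":[13,-18.5,8.4],"rot":[0,0,-6]}
    - {"xyz":[15.5,-22,8.4],"rot":[0,0,-7]}
    - {"xyz":[18,-25.5,8.4],"rot":[0,0,-8]}
    - {"xyz":[20.5,-29,8.4],"rot":[0,0,-9]}
    - {"xyz":[23,-32.5,8.4],"rot":[0,0,-10]}

```text
t: 1.15
tool_pos: [0.3887, 0.2522, 0.3195]
orientation: [-2.654, -1.681, -0.0]
force: [0.5, -0.1, -0.7]
opening: 0.0929
```

>>> carry_out:
  steps:
    - {"xyz":[2.5,-3.5,0]}
    - {"xyz":[5,-7,0]}
    - {"xyz":[7.5,-10.5,0]}
    - {"xyz":[10,-14,0]}
    - {"xyz":[12,-16.8,0]}
    - {"xyz":[14,-19.4,0]}
    - {"xyz":[14,-19.4,0]}
    - {"xyz":[14,-19.4,0]}
    - {"xyz":[14,-19.4,0]}

```text
validation failed for argument at $.st...
```

Run:
```python
from h import *
s=read_state(); c=calibration('wrist'); im=read_camera('wrist'); save('w1',im); np.savez('w1.npz',**c)
print(s['t'],s['tool_pos'],s['force'],c['xyz'],c['attitude'])
```

```text
1.15 [0.38873082 0.25217547 0.31952335] [ 0.45134448 -0.10071747 -0.6547512 ] [0.32158382 0.28561056 0.46879684] [2.45512379 1.55120409 0.21287179]
```

View pics/w1.png

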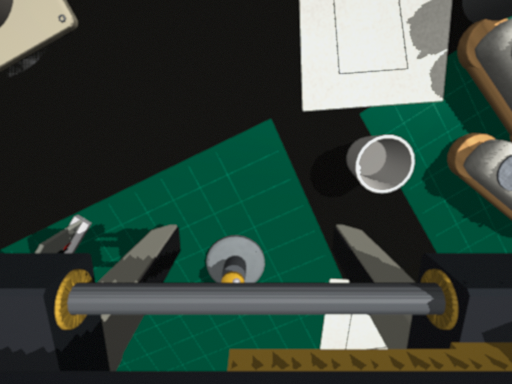

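The wrist view shows the stand at (236,260) and the cup at (382,163). The second move was refused because "rot" has to be given, so I'll carry on with it included.

>>> carry_out:
  steps:
    - {"xyz":[2.5,-3.5,0],"rot":[0,0,0]}
    - {"xyz":[5,-7,0],"rot":[0,0,0]}
    - {"xyz":[7.5,-10.5,0],"rot":[0,0,0]}
    - {"xyz":[10,-14,0],"rot":[0,0,0]}
    - {"xyz":[12,-16.8,0],"rot":[0,0,0]}
    - {"xyz":[14,-19.4,0],"rot":[0,0,0]}
    - {"xyz":[14,-19.4,0],"rot":[0,0,0]}
    - {"xyz":[14,-19.4,0],"rot":[0,0,0]}

```text
t: 2.0
tool_pos: [0.5281, 0.0596, 0.319]
orientation: [-2.654, -1.679, 0.002]
force: [-0.5, 0.2, 0.3]
opening: 0.0928
```

Run:
```python
from h import *
s=read_state(); c=calibration('wrist'); im=read_camera('wrist'); save('w2',im); np.savez('w2.npz',**c)
print(s['t'],s['tool_pos'],s['force'])
```

```text
2.0 [0.52806083 0.05955007 0.31901858] [-0.5361089   0.19303777  0.30873565]
```

View pics/w2.png

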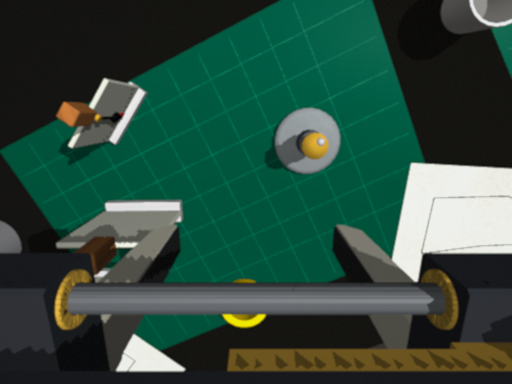

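The stud is at about (314,145) with its nub at about (320,142). The big gauge is partly behind the left finger, at about (120,225). Now I'll measure the stand and the nub.

Run:
```python
from h import *
W=dict(np.load('w2.npz')); C=calibration('scene');D=calibration('side')
im=cv2.imread('pics/w2.png'); hsv=cv2.cvtColor(im,cv2.COLOR_BGR2HSV)
m=np.zeros(im.shape[:2],np.uint8); sub=im[95:185,265:350]; 
g=((sub.max(2).astype(int)-sub.min(2))<30)&(sub.max(2)>85)
m[95:185,265:350]=g*255
cs,_=cv2.findContours(m,0,2); c=max(cs,key=cv2.contourArea); h=cv2.convexHull(c)[:,0,:].astype(float)
P=np.array([plane(W,u,v,.013)[:2] for u,v in h]); (cx,cy),rr=cv2.minEnclosingCircle(P.astype(np.float32)); A=np.c_[2*P,np.ones(len(P))]; s=np.linalg.lstsq(A,(P**2).sum(1),rcond=None)[0]; print('stand foot circ',cx,cy,rr,'lsq',s[:2],np.sqrt(s[2]+s[0]**2+s[1]**2))
b=cv2.inRange(hsv,(15,110,90),(32,255,255)); b[:95]=0;b[190:]=0;b[:,:270]=0;b[:,345:]=0
cs,_=cv2.findContours(b,0,2); c=max(cs,key=cv2.contourArea); h=cv2.convexHull(c)[:,0,:].astype(float)
for z in (.068,.072,.0775):
    P=np.array([plane(W,u,v,z)[:2] for u,v in h]);A=np.c_[2*P,np.ones(len(P))]; s=np.linalg.lstsq(A,(P**2).sum(1),rcond=None)[0]; print('brass',z,s[:2],np.sqrt(s[2]+s[0]**2+s[1]**2))
a=im[95:185,265:350]; cv2.imwrite('pics/z3.png',cv2.resize(a,None,fx=6,fy=6,interpolation=cv2.INTER_CUBIC))
for n,x,y,w,h,f in(('scene0',295,210,40,45,12),('side0',230,230,45,45,12)):
    cv2.imwrite(f'pics/z_{n}.png',cv2.resize(cv2.imread(f'pics/{n}.png')[y:y+h,x:x+w],None,fx=f,fy=f,interpolation=cv2.INTER_CUBIC))
```

```text
stand foot circ 0.5336084961891174 0.14441099762916565 0.05010078847408295 lsq [0.53372465 0.14467589] 0.04924555341924287
brass 0.068 [0.53439409 0.14492017] 0.017631323409921244
brass 0.072 [0.53366231 0.14440142] 0.017455194534984553
brass 0.0775 [0.53265611 0.14368814] 0.0172130173319598
```

View pics/z3.png

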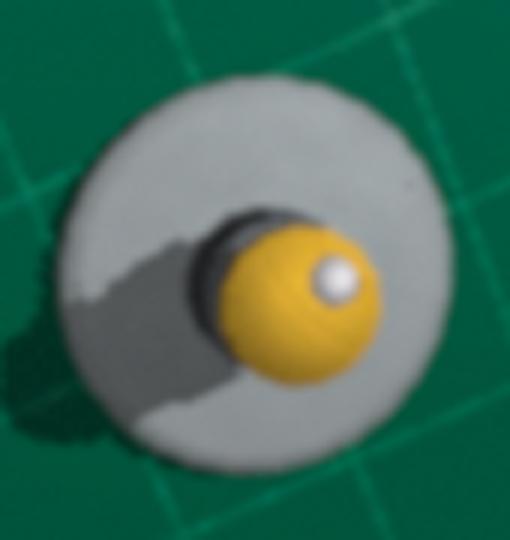

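View pics/z_scene0.png

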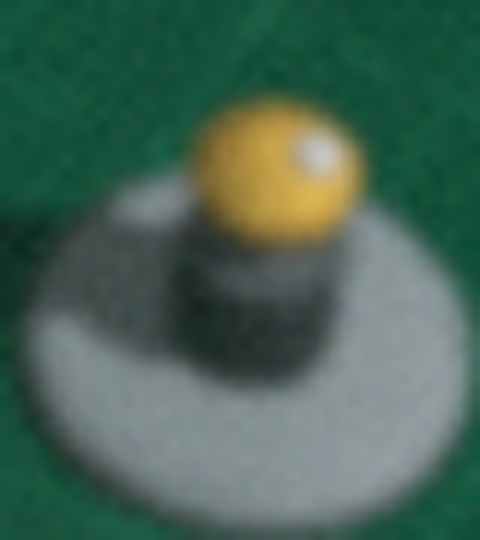

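View pics/z_side0.png

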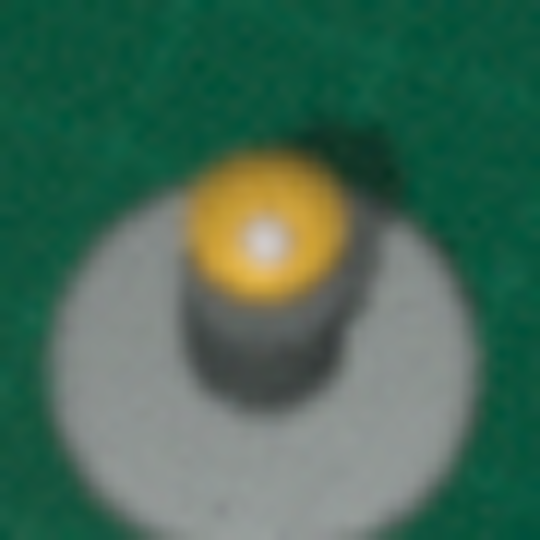

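Run:
```python
from h import *
W=dict(np.load('w2.npz')); C=calibration('scene');D=calibration('side')
x,r=tri([(W,321.0,141.3),(C,321.4,222.5),(D,251.7,249.7)]);print(x,r); d=x[:2]-[.5336,.1446]; print(np.linalg.norm(d),np.degrees(np.arctan2(d[1],d[0])))
print([plane(c,u,v,.0795)[:2]-[.5336,.1446] for c,u,v in [(W,321.0,141.3),(C,321.4,222.5),(D,251.7,249.7)]])
```

```text
[0.53131536 0.15298177 0.07645195] 0.0008016263125168654
0.00868756123161302 105.24687930298794
[array([-0.00262656,  0.00858075]), array([0.00076159, 0.00914185]), array([-0.00349971,  0.00944919])]
```

>>> carry_out:
  steps:
    - {"xyz":[0,-3,0],"rot":[0,0,0]}
    - {"xyz":[0,-7,0],"rot":[0,0,0]}
    - {"xyz":[-0.1,-11,0],"rot":[0,0,0]}
    - {"xyz":[-0.3,-15,0],"rot":[0,0,0]}
    - {"xyz":[-0.5,-18,-1],"rot":[0,0,0]}
    - {"xyz":[-0.5,-19.9,-2],"rot":[0,0,0]}
    - {"xyz":[-0.5,-19.9,-2],"rot":[0,0,0]}
    - {"xyz":[-0.5,-19.9,-2],"rot":[0,0,0]}

```text
t: 2.85
tool_pos: [0.523, -0.138, 0.2997]
orientation: [-2.653, -1.682, -0.0]
force: [-0.4, 1.0, 0.6]
opening: 0.0927
```

Run:
```python
from h import *
s=read_state(); c=calibration('wrist'); im=read_camera('wrist'); save('w3',im); np.savez('w3.npz',**c)
print(s['t'],s['tool_pos'],s['force'])
```

```text
2.85 [ 0.52298925 -0.13798327  0.29970489] [-0.39922499  1.00507098  0.63217272]
```

View pics/w3.png

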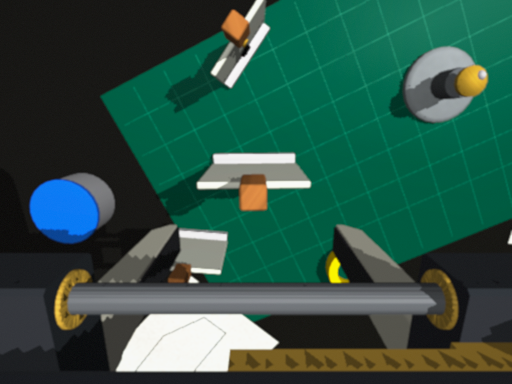

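Run:
```python
from h import *
cv2.imwrite('pics/z4.png',cv2.resize(cv2.imread('pics/w3.png')[140:220,190:320],None,fx=6,fy=6,interpolation=cv2.INTER_CUBIC))
```

```text
(no output)
```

View pics/z4.png

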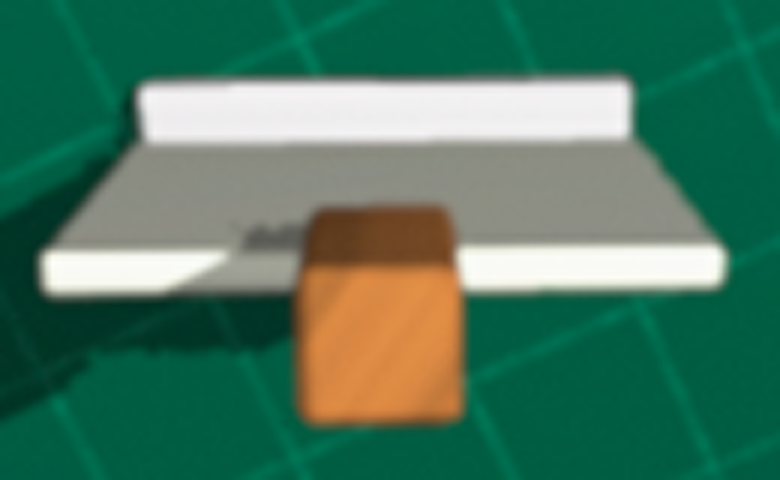

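Run:
```python
from h import *
W=dict(np.load('w3.npz')); C=calibration('scene');D=calibration('side')
w=lambda u,v:(190+u/6-.42,140+v/6-.42)
print('top z.186',plane(W,*w(381.5,344),.186))
print('tri',tri([(W,*w(381.5,344)),(C,227.8,149.0),(D,291.9,147.7)]), tri([(W,*w(381.5,344)),(W2:=dict(np.load('w2.npz')),97,252)]) if 0 else '')
a=plane(W,*w(42,273),.136);b=plane(W,*w(726,268),.136);print(a,b,(a+b)/2,np.linalg.norm(b-a),np.degrees(np.arctan2(*(b-a)[1::-1])))
a=plane(W,*w(140,80),.014);b=plane(W,*w(630,76),.014);print('foot back edge',(a+b)/2,np.linalg.norm(b-a),np.degrees(np.arctan2(*(b-a)[1::-1])))
hx=[plane(W,*w(u,v),.186) for u,v in((297,344),(466,344),(381.5,264),(381.5,424))];print('handle w',np.linalg.norm(hx[0]-hx[1]),np.linalg.norm(hx[2]-hx[3]))
s=read_state();print(s['tool_pos'],R.from_rotvec(s['orientation']).as_matrix()[:,0],np.degrees(np.arctan2(*R.from_rotvec(s['orientation']).as_matrix()[1::-1,0])))
```

```text
top z.186 [ 0.52366357 -0.13956477  0.186     ]
tri (array([ 0.52336607, -0.13874531,  0.18948901]), np.float64(0.0008950041688591313)) 
[ 0.49806721 -0.1960391   0.136     ] [ 0.55037794 -0.08359268  0.136     ] [ 0.52422258 -0.13981589  0.136     ] 0.12401858497771161 65.05187521734383
foot back edge [ 0.50722798 -0.13240462  0.014     ] 0.11988460566231914 65.0936225885072
handle w 0.026043835162920224 0.02567379970356653
[ 0.52329582 -0.13771131  0.30016874] [4.26028371e-01 9.04709608e-01 5.93748549e-04] 64.7842219127563
```

All sizes agree: the plate is 124 mm, the foot 120 mm and the handle 26 mm. The handle is at (0.5238, -0.1397) with the foot along 65°. I'll descend and grip along the foot direction.

>>> carry_out:
  steps:
    - {"xyz":[0.06,-0.15,-1.5],"rot":[0,0,0.3]}
    - {"xyz":[0.06,-0.15,-4],"rot":[0,0,0.3]}
    - {"xyz":[0.06,-0.15,-6.5],"rot":[0,0,0.3]}
    - {"xyz":[0.06,-0.15,-9],"rot":[0,0,0.3]}
    - {"xyz":[0.06,-0.15,-11],"rot":[0,0,0.3]}
    - {"xyz":[0.06,-0.15,-12.5],"rot":[0,0,0.3]}
    - {"xyz":[0.06,-0.15,-13.4],"rot":[0,0,0.3]}
    - {"xyz":[0.06,-0.15,-13.8],"rot":[0,0,0.3]}
    - {"xyz":[0.06,-0.15,-13.8],"rot":[0,0,0.3]}
    - {"xyz":[0.06,-0.15,-13.8],"rot":[0,0,0.3]}

```text
t: 3.9
tool_pos: [0.5244, -0.1409, 0.1627]
orientation: [2.648, 1.688, 0.002]
force: [-0.9, -0.6, 0.0]
opening: 0.0928
```

Run:
```python
from h import *
s=read_state(); im=read_camera('wrist'); im2=read_camera('side'); save('w4',np.hstack([im[120:330,130:400],cv2.resize(im2[110:240,230:370],(226,210))]))
print(s['t'],s['tool_pos'],s['force'],s['opening'])
```

```text
3.9 [ 0.52440212 -0.1408902   0.16269707] [-0.88680636 -0.62792126  0.02671465] 0.09284464321671558
```

View pics/w4.png

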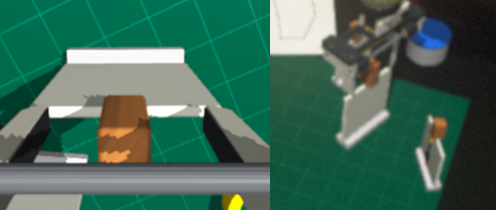

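The handle sits between the open fingers, so I'll close on it.

>>> carry_out:
  grip: 0
  force: 40
  steps:
    - {"xyz":[0,0,0],"rot":[0,0,0]}
    - {"xyz":[0,0,0],"rot":[0,0,0]}
    - {"xyz":[0,0,0],"rot":[0,0,0]}
    - {"xyz":[0,0,0],"rot":[0,0,0]}
    - {"xyz":[0,0,0],"rot":[0,0,0]}
    - {"xyz":[0,0,0],"rot":[0,0,0]}
    - {"xyz":[0,0,0],"rot":[0,0,0]}
    - {"xyz":[0,0,0],"rot":[0,0,0]}
    - {"xyz":[0,0,0],"rot":[0,0,0]}
    - {"xyz":[0,0,0],"rot":[0,0,0]}

```text
t: 5.0
tool_pos: [0.5236, -0.1408, 0.1615]
orientation: [-2.649, -1.688, 0.0]
force: [-0.0, -0.3, -0.5]
opening: 0.026
```

Gripped, at an opening of 26.0 mm. Now a small straight lift and a look.

>>> carry_out:
  steps:
    - {"xyz":[0,0,0.5],"rot":[0,0,0]}
    - {"xyz":[0,0,1.5],"rot":[0,0,0]}
    - {"xyz":[0,0,3],"rot":[0,0,0]}
    - {"xyz":[0,0,5],"rot":[0,0,0]}
    - {"xyz":[0,0,7],"rot":[0,0,0]}
    - {"xyz":[0,0,9],"rot":[0,0,0]}
    - {"xyz":[0,0,11],"rot":[0,0,0]}
    - {"xyz":[0,0,12],"rot":[0,0,0]}
    - {"xyz":[0,0,12],"rot":[0,0,0]}
    - {"xyz":[0,0,12],"rot":[0,0,0]}

```text
t: 6.0
tool_pos: [0.5237, -0.1406, 0.2813]
orientation: [-2.649, -1.688, 0.0]
force: [-0.0, -0.4, -5.7]
opening: 0.0258
```

Run:
```python
from h import *
s=read_state(); c=calibration('wrist'); np.savez('w5.npz',**c); im=read_camera('wrist'); im2=read_camera('side'); save('w5',im); save('s5',im2)
print(s['t'],s['tool_pos'],s['orientation'],s['force'],s['opening'])
```

```text
6.0 [ 0.5236576  -0.14064536  0.2813165 ] [-2.64917772e+00 -1.68828582e+00  2.22639725e-04] [-0.03426048 -0.44323368 -5.72968694] 0.025814244247527148
```

View pics/w5.png

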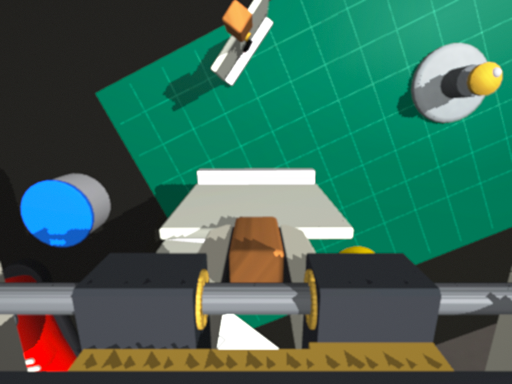

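View pics/s5.png

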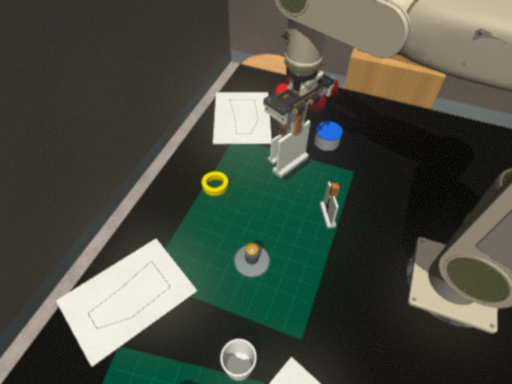

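The lift is clean and level, with no slip visible. The foot's underside is about 0.1615 m below the TCP. I'll carry the gauge high past the stand, turn the dial towards the scene camera (+44°), and stop there to read the red mark.

>>> carry_out:
  steps:
    - {"xyz":[0.3,1,2],"rot":[0,0,2]}
    - {"xyz":[1,3.5,4.5],"rot":[0,0,6]}
    - {"xyz":[2,7,7],"rot":[0,0,11]}
    - {"xyz":[3,11,9],"rot":[0,0,16]}
    - {"xyz":[4.2,15,11],"rot":[0,0,21]}
    - {"xyz":[5.4,19,12],"rot":[0,0,26]}
    - {"xyz":[6.6,23,12],"rot":[0,0,31]}
    - {"xyz":[7.8,27,12],"rot":[0,0,36]}
    - {"xyz":[9,31,12],"rot":[0,0,40]}
    - {"xyz":[9.6,34,12],"rot":[0,0,44]}

```text
t: 7.1
tool_pos: [0.6198, 0.2018, 0.3994]
orientation: [-1.817, -2.56, 0.003]
force: [1.0, 0.1, -4.5]
opening: 0.0259
```

>>> carry_out:
  steps:
    - {"xyz":[0,0,0],"rot":[1.1,-3.3,0]}
    - {"xyz":[0,0,0],"rot":[2.8,-8,0]}
    - {"xyz":[0,0,0],"rot":[4.6,-13.2,0]}
    - {"xyz":[0,0,0],"rot":[6.5,-18.9,0]}
    - {"xyz":[0,0,0],"rot":[8.1,-23.6,0]}
    - {"xyz":[0,0,0],"rot":[8.1,-23.6,0]}
    - {"xyz":[0,0,0],"rot":[8.1,-23.6,0]}
    - {"xyz":[0,0,0],"rot":[8.1,-23.6,0]}

```text
t: 7.9
tool_pos: [0.6202, 0.1993, 0.4019]
orientation: [1.652, 2.317, 0.51]
force: [0.5, -0.1, -4.7]
opening: 0.0258
```

Run:
```python
from h import *
s=read_state(); ims=[read_camera('scene').astype(float) for _ in range(8)]; im=np.mean(ims,0); save('p0',im.astype(np.uint8)); s2=read_state()
np.savez('p0.npz',im=im,pos=s2['tool_pos'],ori=s2['orientation'])
print(s['t'],s['tool_pos'],s2['tool_pos'],s2['orientation'],s['force'],s['opening'])
```

```text
7.9 [0.62019405 0.19930431 0.40186999] [0.61997958 0.19934423 0.40160036] [1.65132823 2.31577481 0.51144328] [ 0.53517067 -0.11657388 -4.73523095] 0.025825724825200628
```

View pics/p0.png

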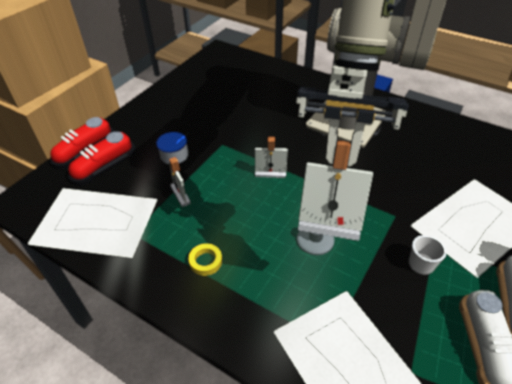

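The dial is clearly visible. The pivot is at about (337,172), the pointer hangs to about (332,212), and the red mark is at about (340,221). I'll enlarge it and measure.

Run:
```python
from h import *
d=np.load('p0.npz'); im=d['im'].astype(np.uint8)
save('p0z',cv2.resize(im[150:245,285:385],None,fx=6,fy=6,interpolation=cv2.INTER_CUBIC))
C=calibration('scene'); rt=R.from_rotvec(d['ori']); T=rt.as_matrix()
# gauge axes: z=-tool z, y=+tool x, x= y cross z
gz=-T[:,2];gy=T[:,0];gx=np.cross(gy,gz); O=d['pos']-gz*.1615
print('gx',gx.round(3),'gy',gy.round(3))
G=lambda x,y,z:np.round(proj(C,O+gx*x+gy*y+gz*z),1)
print('pivot',G(.01,0,.122),'corners',[G(.004,y,z) for y in(-.062,.062) for z in(.136,.014)],'footfront',[G(.017,y,.014) for y in(-.06,.06)],[G(.017,y,0) for y in(-.06,.06)])
hsv=cv2.cvtColor(im,cv2.COLOR_RGB2HSV); i=d['im']
w=np.clip(i[:,:,0]-np.maximum(i[:,:,1],i[:,:,2])-40,0,None); w[:200]=0;w[240:]=0;w[:,:310]=0;w[:,370:]=0
v,u=np.mgrid[:384,:512]; ru,rv=(w*u).sum()/w.sum(),(w*v).sum()/w.sum(); print('red',ru,rv,(w>0).sum())
w=np.clip(i[:,:,0]-i[:,:,2]-60,0,None); w[:165]=0; w[180:]=0;w[:,:325]=0;w[:,345:]=0
print('brass',(w*u).sum()/w.sum(),(w*v).sum()/w.sum(),(w>0).sum())
```

```text
gx [0.857 0.296 0.422] gy [-0.326  0.945 -0.001]
pivot [337.8 175.3] corners [array([306.4, 162.5]), array([298.4, 219.9]), array([372.6, 172.2]), array([360.7, 230.3])] footfront [array([298.7, 222.8]), array([359.8, 233.1])] [array([297.8, 229. ]), array([358.5, 239.4])]
red 340.02466631073145 220.4904965296316 49
brass 338.7638341264446 170.92250169952413 58
```

View pics/p0z.png

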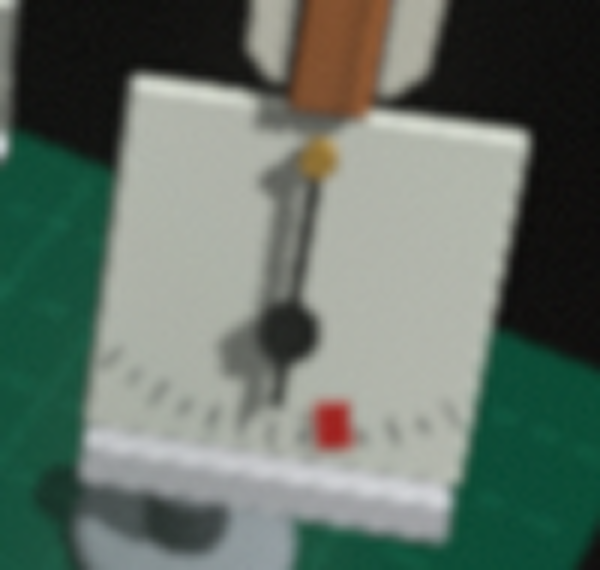

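Run:
```python
from h import *
d=np.load('p0.npz'); C=calibration('scene'); T=R.from_rotvec(d['ori']).as_matrix()
gz=-T[:,2];gy=T[:,0];gx=np.cross(gy,gz); O=d['pos']-gz*.1615
def hit(u,v,x):
    o,r=ray(C,u,v); P=O+gx*x; t=(P-o)@gx/(r@gx); q=o+t*r-O; return q@gy,q@gz
z=lambda u,v:(285+u/6-.42,150+v/6-.42)
for x in(.005,.008,.012):
  p=hit(*z(319,158),x); 
  for n,q in(('red',(340.02,220.49)),('redzoom',z(332,425)),('redinner',z(335,402)),('tip',z(278,402)),('bob',z(288,332))):
    m=hit(*q,x); dy,dz=m[0]-p[0],p[1]-m[1]; print(x,n,'piv',np.round(p,4),'r',round(np.hypot(dy,dz),4),'ang',round(np.arctan2(dy,dz),4))
# edges of plate: angle of top edge & foot
for n,a,b,x in(('top',z(133,76),z(530,130),.004),('footlow',z(80,480),z(446,543),.017),('footup',z(86,432),z(452,490),.017)):
    A=hit(*a,x);B=hit(*b,x); print(n,np.round(A,4),np.round(B,4),np.arctan2(B[1]-A[1],B[0]-A[0]))
```

```text
0.005 red piv [0.0002 0.119 ] r 0.0929 ang 0.2059
0.005 redzoom piv [0.0002 0.119 ] r 0.0927 ang 0.2038
0.005 redinner piv [0.0002 0.119 ] r 0.0845 ang 0.2194
0.005 tip piv [0.0002 0.119 ] r 0.0858 ang 0.0033
0.005 bob piv [0.0002 0.119 ] r 0.0605 ang -0.0059
0.008 red piv [1.000e-04 1.201e-01] r 0.0925 ang 0.2059
0.008 redzoom piv [1.000e-04 1.201e-01] r 0.0923 ang 0.2038
0.008 redinner piv [1.000e-04 1.201e-01] r 0.0841 ang 0.2194
0.008 tip piv [1.000e-04 1.201e-01] r 0.0854 ang 0.0033
0.008 bob piv [1.000e-04 1.201e-01] r 0.0603 ang -0.0059
0.012 red piv [0.     0.1214] r 0.092 ang 0.2059
0.012 redzoom piv [0.     0.1214] r 0.0919 ang 0.2038
0.012 redinner piv [0.     0.1214] r 0.0837 ang 0.2194
0.012 tip piv [0.     0.1214] r 0.085 ang 0.0033
0.012 bob piv [0.     0.1214] r 0.06 ang -0.0059
top [-0.0614  0.1367] [0.0621 0.1379] 0.009833833483213053
footlow [-0.0596 -0.0012] [ 0.061  -0.0014] -0.0012238203921126662
footup [-0.0598  0.0167] [0.0595 0.0179] 0.010316067023435313
```

The mark reads about 0.206 rad. As checks, the pointer reads about 0 with the gauge level, the tip radius is 85–86 mm and the pivot is at z≈120 mm. So the gauge needs a tilt of about −11.8° about its own x. Next I'll bring it upright to a hover over the stud, with the foot about 15 mm above it.

>>> carry_out:
  steps:
    - {"xyz":[-1,-0.6,0],"rot":[-1.3,3.8,0]}
    - {"xyz":[-2.5,-1.6,0],"rot":[-3.2,9.4,0]}
    - {"xyz":[-4.5,-2.8,0],"rot":[-4.9,14.2,0]}
    - {"xyz":[-6.5,-4,-1],"rot":[-6.5,18.9,0]}
    - {"xyz":[-8,-4.9,-3],"rot":[-8.1,23.6,0]}
    - {"xyz":[-8.64,-5.28,-6],"rot":[-8.1,23.6,0]}
    - {"xyz":[-8.64,-5.28,-9.5],"rot":[-8.1,23.6,0]}
    - {"xyz":[-8.64,-5.28,-12.5],"rot":[-8.1,23.6,0]}
    - {"xyz":[-8.64,-5.28,-14.5],"rot":[-8.1,23.6,0]}
    - {"xyz":[-8.64,-5.28,-14.5],"rot":[-8.1,23.6,0]}

```text
t: 9.3
tool_pos: [0.5318, 0.1462, 0.2529]
orientation: [-1.822, -2.555, 0.006]
force: [-1.5, 0.1, -4.4]
opening: 0.026
```

>>> carry_out:
  steps:
    - {"xyz":[0,0,0],"rot":[0,0,0]}
    - {"xyz":[0,0,0],"rot":[0,0,0]}

```text
t: 9.5
tool_pos: [0.5345, 0.1467, 0.2589]
orientation: [1.823, 2.556, 0.004]
force: [-0.3, 1.1, -4.5]
opening: 0.0259
```

Run:
```python
from h import *
s=read_state(); W=calibration('wrist'); c=read_camera('wrist'); a=read_camera('scene'); b=read_camera('side')
print(s['t'],s['tool_pos'],s['orientation'],s['force'],s['wrist_torque'],s['opening'])
save('h0',np.hstack([cv2.resize(a[150:270,260:370],(330,360)),cv2.resize(b[160:300,190:310],(308,360))])); save('h0w',c)
C=calibration('scene');D=calibration('side')
T=R.from_rotvec(s['orientation']).as_matrix(); gz=-T[:,2];gy=T[:,0];gx=np.cross(gy,gz); O=s['tool_pos']-gz*.1615
print(O,gx,gy,gz)
```

```text
9.5 [0.53450559 0.1467184  0.25891543] [1.82260279 2.55586568 0.00397681] [-0.34094701  1.11803107 -4.53172606] [ 0.11472166 -0.02243968 -0.00739934] 0.02590093633086782
[0.53506261 0.14682376 0.09741643] [0.94543176 0.32580167 0.00347338] [-3.25801930e-01  9.45437912e-01 -5.06907414e-04] [-3.44901192e-03 -6.52385990e-04  9.99993839e-01]
```

View pics/h0.png

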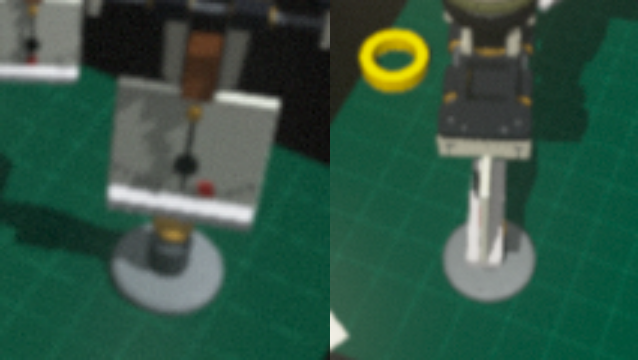

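View pics/h0w.png

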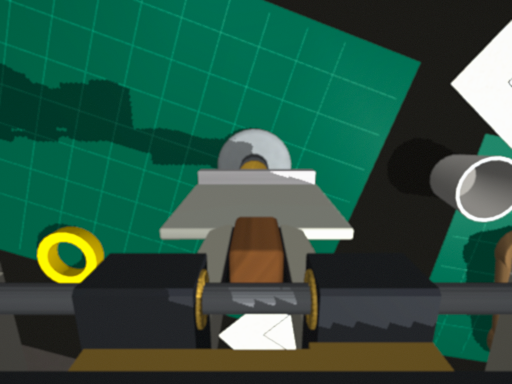

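In the wrist view the foot centre (256,176) lines up with the stud (256,162). Now a slow descent, stopping at the expected first contact.

>>> carry_out:
  steps:
    - {"xyz":[0,0,-0.5],"rot":[0,0,0]}
    - {"xyz":[0,0,-1.0],"rot":[0,0,0]}
    - {"xyz":[0,0,-1.2],"rot":[0,0,0]}
    - {"xyz":[0,0,-1.4],"rot":[0,0,0]}
    - {"xyz":[0,0,-1.5],"rot":[0,0,0]}
    - {"xyz":[0,0,-1.6],"rot":[0,0,0]}
    - {"xyz":[0,0,-1.7],"rot":[0,0,0]}
    - {"xyz":[0,0,-1.8],"rot":[0,0,0]}
    - {"xyz":[0,0,-1.8],"rot":[0,0,0]}
    - {"xyz":[0,0,-1.8],"rot":[0,0,0]}

```text
t: 10.65
tool_pos: [0.5334, 0.1465, 0.2388]
orientation: [1.824, 2.558, 0.0]
force: [-0.7, 0.1, -2.1]
opening: 0.026
```

```bash
cat >> h.py <<'E'
def look(name):
    F=[];A=[];P=[];Q=[];To=[]
    for _ in range(6):
        s=read_state();F.append(s['force']);P.append(s['tool_pos']);Q.append(s['orientation']);To.append(s['wrist_torque']);A.append(read_camera('scene').astype(float))
    im=np.mean(A,0); o=R.from_rotvec(Q).mean(); T=o.as_matrix(); gz=-T[:,2];gy=T[:,0];gx=np.cross(gy,gz);p=np.mean(P,0);O=p-gz*.1615
    np.savez(name+'.npz',im=im,pos=p,ori=o.as_rotvec())
    print('t',s['t'],'tcp',p.round(4),'foot',O.round(4),'F',np.mean(F,0).round(2),np.std(F,0).round(2),'M',np.mean(To,0).round(3),'open',round(s['opening'],4)); print('tilt',np.arcsin(gy[2]).round(4),'pitch',np.arcsin(gx[2]).round(4),'yaw',np.degrees(np.arctan2(gx[1],gx[0])).round(1))
    save(name+'z',cv2.resize(im.astype(np.uint8)[165:270,275:365],None,fx=6,fy=5.7,interpolation=cv2.INTER_CUBIC)[:598])
    return im
E
python3 - <<'E'
from h import *
look('d1')
E
```

```text
t 10.9 tcp [0.5334 0.1465 0.2388] foot [0.5334 0.1465 0.0773] F [-0.72  0.06 -2.65] [0.29 0.24 0.45] M [0.008 0.256 0.025] open 0.0258
tilt -0.0 pitch 0.0001 yaw 19.0
```

View pics/d1z.png

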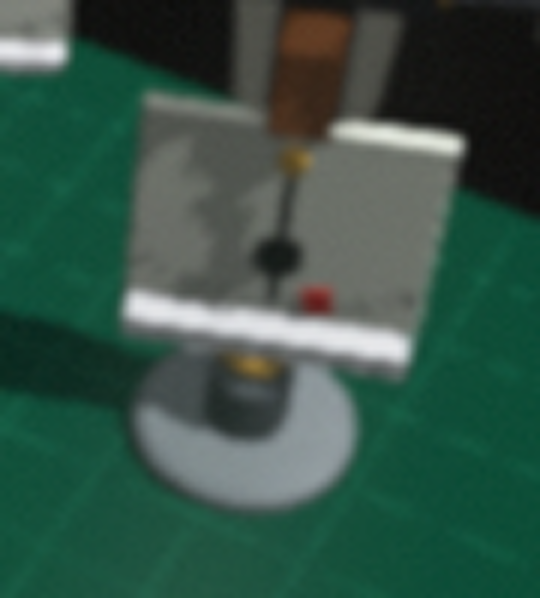

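Contact is gentle: the vertical force changed by about +2 N, which matches roughly 2 mm of stud travel, and the gauge is level. I'll press 3 mm further, then check.

>>> carry_out:
  steps:
    - {"xyz":[0,0,-0.1],"rot":[0,0,0]}
    - {"xyz":[0,0,-0.2],"rot":[0,0,0]}
    - {"xyz":[0,0,-0.3],"rot":[0,0,0]}
    - {"xyz":[0,0,-0.3],"rot":[0,0,0]}
    - {"xyz":[0,0,-0.3],"rot":[0,0,0]}

```text
t: 11.45
tool_pos: [0.5334, 0.1465, 0.2358]
orientation: [1.824, 2.558, 0.0]
force: [-0.7, -0.5, -0.8]
opening: 0.0255
```

Run:
```python
from h import *
look('d2')
```

```text
t 11.7 tcp [0.5334 0.1465 0.2357] foot [0.5334 0.1465 0.0742] F [-1.04 -0.05 -1.35] [0.18 0.54 0.56] M [0.022 0.333 0.004] open 0.0259
tilt -0.0 pitch 0.0002 yaw 19.0
```

>>> carry_out:
  steps:
    - {"xyz":[-0.18,0.53,0.01],"rot":[-1.89,-0.65,0]}
    - {"xyz":[-0.37,1.07,0],"rot":[-3.78,-1.3,0]}
    - {"xyz":[-0.55,1.6,-0.03],"rot":[-5.67,-1.95,0]}
    - {"xyz":[-0.73,2.13,-0.07],"rot":[-7.56,-2.61,0]}
    - {"xyz":[-0.87,2.52,-0.12],"rot":[-8.98,-3.1,0]}
    - {"xyz":[-0.99,2.86,-0.17],"rot":[-10.21,-3.52,0]}
    - {"xyz":[-1.05,3.04,-0.2],"rot":[-10.87,-3.75,0]}
    - {"xyz":[-1.08,3.12,-0.21],"rot":[-11.16,-3.84,0]}
    - {"xyz":[-1.08,3.12,-0.21],"rot":[-11.16,-3.84,0]}
    - {"xyz":[-1.08,3.12,-0.21],"rot":[-11.16,-3.84,0]}

```text
t: 12.75
tool_pos: [0.5227, 0.1779, 0.2336]
orientation: [1.724, 2.418, -0.177]
force: [0.5, 2.7, -1.0]
opening: 0.026
```

>>> carry_out:
  steps:
    - {"xyz":[0,0,0],"rot":[0,0,0]}
    - {"xyz":[0,0,0],"rot":[0,0,0]}
    - {"xyz":[0,0,0],"rot":[0,0,0]}
    - {"xyz":[0,0,0],"rot":[0,0,0]}
    - {"xyz":[0,0,0],"rot":[0,0,0]}
    - {"xyz":[0,0,0],"rot":[0,0,0]}
    - {"xyz":[0,0,0],"rot":[0,0,0]}
    - {"xyz":[0,0,0],"rot":[0,0,0]}
    - {"xyz":[0,0,0],"rot":[0,0,0]}
    - {"xyz":[0,0,0],"rot":[0,0,0]}

```text
t: 13.75
tool_pos: [0.5226, 0.1777, 0.2335]
orientation: [1.724, 2.417, -0.178]
force: [0.5, 2.4, -0.7]
opening: 0.0254
```

>>> carry_out:
  steps:
    - {"xyz":[0,0,0],"rot":[0,0,0]}
    - {"xyz":[0,0,0],"rot":[0,0,0]}
    - {"xyz":[0,0,0],"rot":[0,0,0]}
    - {"xyz":[0,0,0],"rot":[0,0,0]}
    - {"xyz":[0,0,0],"rot":[0,0,0]}
    - {"xyz":[0,0,0],"rot":[0,0,0]}
    - {"xyz":[0,0,0],"rot":[0,0,0]}
    - {"xyz":[0,0,0],"rot":[0,0,0]}
    - {"xyz":[0,0,0],"rot":[0,0,0]}
    - {"xyz":[0,0,0],"rot":[0,0,0]}

```text
t: 14.75
tool_pos: [0.5226, 0.1777, 0.2335]
orientation: [1.724, 2.417, -0.178]
force: [0.9, 2.4, -1.4]
opening: 0.0258
```

Run:
```python
from h import *
look('r1'); save('r1side',read_camera('side')); save('r1w',read_camera('wrist'))
```

```text
t 15.0 tcp [0.5226 0.1777 0.2335] foot [0.5333 0.1464 0.0755] F [ 0.48  2.8  -1.16] [0.59 0.22 0.41] M [ 1.112 -0.03   0.087] open 0.0259
tilt -0.206 pitch -0.0001 yaw 19.0
```

View pics/r1z.png

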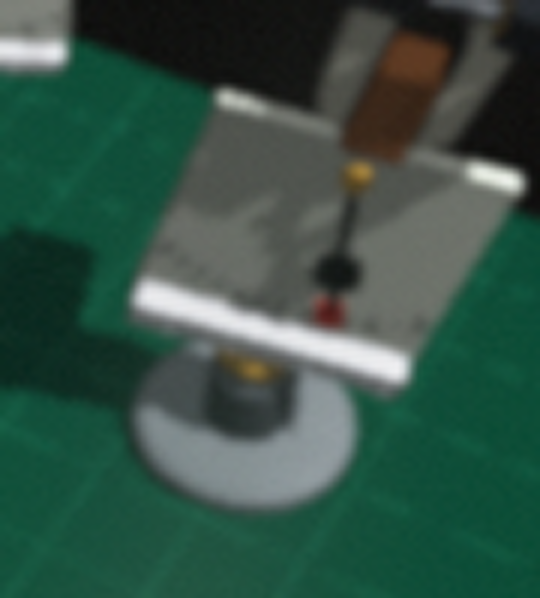

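View pics/r1w.png

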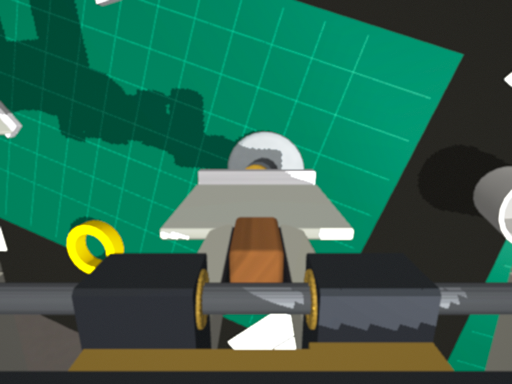

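The pointer hangs over the red mark. Now I'll measure the remaining difference by ray casting onto the dial plane and check for slip in the grip.

```bash
cat > m.py <<'E'
from h import *
import sys
d=np.load(sys.argv[1]+'.npz'); C=calibration('scene'); T=R.from_rotvec(d['ori']).as_matrix(); i=d['im']
gz=-T[:,2];gy=T[:,0];gx=np.cross(gy,gz); O=d['pos']-gz*.1615
def hit(u,v,x):
    o,r=ray(C,u,v); P=O+gx*x; t=(P-o)@gx/(r@gx); q=o+t*r-O; return np.array([q@gy,q@gz])
# rectify the dial plane by the known pose: 4 px per mm, y -40..40, z 10..130
y,z=np.meshgrid(np.arange(-40,62,.25)/1e3,np.arange(132,8,-.25)/1e3); 
f=192/np.tan(np.radians(C['fov_y']/2)); Rc=R.from_rotvec(C['attitude']).as_matrix()
P=O+gx*.010+y[...,None]*gy+z[...,None]*gz; q=(P-C['xyz'])@Rc
u=(C['cx']+f*q[...,0]/q[...,2]).astype(np.float32);v=(C['cy']+f*q[...,1]/q[...,2]).astype(np.float32)
r=cv2.remap(i.astype(np.float32),u,v,cv2.INTER_CUBIC)
save(sys.argv[1]+'rect',np.clip(r*1.3,0,255).astype(np.uint8))
def cen(w): return np.array([(w*y).sum(),(w*z).sum()])/w.sum()
w=np.clip(r[...,0]-r[...,2]-50,0,None)*((z<.127)&(z>.113)&(abs(y)<.012)); p=cen(w); print('pivot',p.round(4))
red=np.clip(r[...,0]-np.maximum(r[...,1],r[...,2])-25,0,None)*(z<.06); m=cen(red); dd=m-p; print('red',m.round(4),'r',np.hypot(*dd).round(4),'ang',np.arctan2(dd[0],-dd[1]).round(4))
for r0,r1 in((.084,.09),(.088,.094)):
  rr=np.hypot(y-p[0],z-p[1]); w=red*((rr>r0)&(rr<r1)); k=cen(w)-p; print('red band',r0,np.arctan2(k[0],-k[1]).round(4))
dark=np.clip(75-r.max(2),0,None); rr=np.hypot(y-p[0],z-p[1]); aa=np.arctan2(y-p[0],p[1]-z)
t=float(sys.argv[2]); w=dark*((rr>.052)&(rr<.069)&(abs(aa-t)<.25)); b=cen(w)-p; print('bob r',np.hypot(*b).round(4),'ang',np.arctan2(b[0],-b[1]).round(4))
E
python3 m.py r1 .2; python3 m.py p0 0
```

```text
pivot [0.0011 0.1226]
red [0.018  0.0333] r 0.0909 ang 0.1868
red band 0.084 0.18
red band 0.088 0.1896
bob r 0.0615 ang 0.1845
pivot [1.000e-04 1.208e-01]
red [0.0189 0.0304] r 0.0923 ang 0.205
red band 0.084 0.2044
red band 0.088 0.2037
bob r 0.0604 ang -0.0138
```

View pics/r1rect.png

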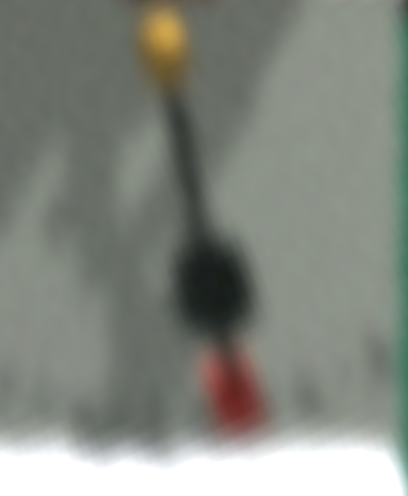

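View pics/p0rect.png

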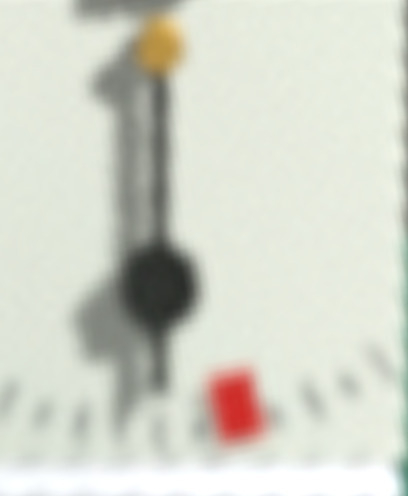

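The pointer reads 0.185 and the visible part of the mark 0.187 in the same view. The tool tilt is −0.206, against the mark's 0.205 from the closer view. The foot shows at the same wrist pixels as before, so nothing slipped. The load on the stud is about 3.4 N, roughly 4–5 mm of the 15 mm travel. One last full look to confirm it is still, then I'll hand in.

```bash
python3 - <<'E'
from h import *
save('fin',look('r2').astype(np.uint8))
E
python3 m.py r2 .2
```

```text
t 15.4 tcp [0.5226 0.1777 0.2335] foot [0.5333 0.1465 0.0754] F [ 0.1   2.82 -1.05] [0.35 0.32 0.7 ] M [ 1.119 -0.038  0.067] open 0.0258
tilt -0.206 pitch -0.0001 yaw 19.0
pivot [0.0011 0.1226]
red [0.0179 0.0333] r 0.0909 ang 0.1862
red band 0.084 0.1786
red band 0.088 0.1894
bob r 0.0615 ang 0.185
```

View pics/fin.png

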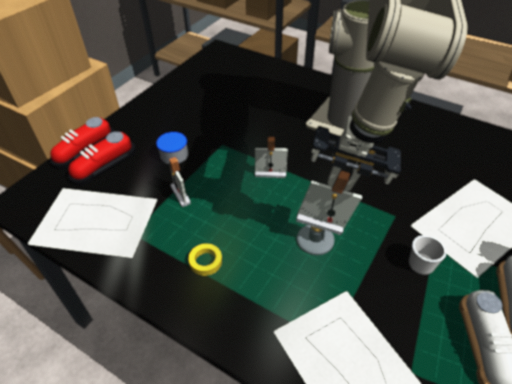

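The picture shows the gauge held tilted on the stud at (318,235). The pointer is on the mark at about (329,217), nothing is moving, and the cup, tape and tub are where they started.

```bash
python3 -c "
from plant import *
print(close_job())"
```

```text
the job is handed in; nothing more can be done
None
```

I gripped the largest gauge by its handle and set the middle of its foot upright on the brass stud. I then rocked it 11.8° sideways until the pointer settled on the red mark. I handed the job in at about 15.4 s with the arm still holding it there.

**Last checks**
- **Foot position:** the foot's middle is about 2 mm from the stud's centre. I offset it on purpose towards the nub.
- **Pointer and mark:** the tool's tilt is −0.206 rad, and I measured the mark at about 0.205 rad in a closer view. In the last picture the pointer read 0.185 and the visible part of the mark 0.186. Both readings there are about 0.02 low because of the steep view and the partly hidden mark, but they agree with each other.
- **Stillness:** the readings did not change between two looks 0.4 s apart, and nothing slipped in the grip.
- **Stud pressure:** the load on the stud is about 3.4 N. That puts it about 3.7 mm in by force and about 5 mm by geometry, so the two disagree slightly; it bottoms at 15 mm.
- **Side force:** a steady side force of about 2.8 N, mostly friction at the foot, remained while holding.
- **Other objects:** the cup, the roll of tape and the lidded tub are where they were.

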